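# Bar a sheet-steel cover down in the sanding fixture

## Task

Get the folded steel cover ready for sanding: set it open side down over the grey former of the fixture so that it stands fully down on the green plate, lay the aluminium hold-down bar across the two dark supports so that it lies flat in both notches with both ends sticking out past their supports, and then swing the red keeper fully home over the bar. Set the parts down rather than dropping them, and leave the other things on the bench where they are.

Things in the scene. Friction and masses are not known exactly. Their poses are not given: they have to be found in the camera images.
- fixture: Fixture fixed to the bench. Origin under the centre of its green base plate, 140 (x) x 210 (y) x 12 mm high. On its centre a grey former 92 (x) x 34 (y), top 37 mm above the bench. At y = +76 and -76 mm two dark steel supports, each 110 (x) x 24 (y), tops 55 mm above the bench, each with a notch at x = 0. The keeper's upright pivot is at x = +40, y = +76 mm.
- notch_a (a point): Centre of the notch floor of the support at the fixture's y = +76 mm (the keeper's), 45 mm above the bench. The notch runs along the fixture's y, open at both ends and above, 32 mm wide at its floor, flaring to 44 mm at its top.
- notch_b (a point): The same for the other support, at y = -76 mm; same axes as the fixture.
- cover: Folded sheet-steel cover, 110 (x) x 50 (y) x 30 mm (z), an upturned tray with blue film on its closed top, open below, walls 3 mm, inside 104 x 44 x 27 mm deep; 240 g. Origin at the centre of its open underside, z up. It starts on the bench open side down; in the fixture its long side lies along the fixture's x.
- bar: Aluminium hold-down bar 200 mm (y) x 25 (x) x 12 (z), with an orange grip block on its middle, 60 (y) x 18 (x), rising 35 mm above the bar's top; 250 g. Origin at the centre of its underside, z up. It starts on the bench, grip up. Laid in the notches, its underside is 45 mm above the bench.
- keeper (a joint): Angle of the red keeper about its upright pivot, rad: 0 = home, lying across the bar's end (pointing to the fixture's -x from the pivot); grows as it swings out, 1.57 points to the fixture's +y; stop at 2.1. Stays where left. The arm is 18 mm wide, its underside 60 and its top 68 mm above the bench.
- keeper_knob (a point): Centre of the top of the red knob on the keeper's free end, 65 mm from the pivot; the knob is 20 mm across and 26 mm tall, its top 94 mm above the bench.
- discs: Bystander, to be left alone: stack of blue and white abrasive discs, 116 mm across, 15 high; origin under it
- wrench: Bystander, to be left alone: steel wrench 190 mm long; origin under it
- tape: Bystander, to be left alone: black roll of tape, 90 mm across, 25 high; origin under it
- solvent: Bystander, to be left alone: amber bottle, 64 mm across, 170 high; origin under it
- brush: Bystander, to be left alone: hand brush 200 mm long; origin under it
- markers: Bystander, to be left alone: grey cup of markers, 72 mm across, about 140 high; origin under it

How it is judged:
By the outcome, as a careful person would: the job done as asked, in the order asked, and still so for the second after the job is handed in, with the robot touching nothing.
It also fails if it takes over 72 s, if anything falls off the work surface, if the arm or the gripper's body presses on something with over 40 N, if the wrist force passes 120 N, or if a joint passes its speed limit or range.

## Robot

A 6-joint arm with a two-finger parallel gripper is mounted at the origin on the work surface. World frame = base frame: x ahead of the robot, y to its left, z up, the work surface at z = 0. Lengths are in m, angles in degrees, forces in N, time in s.
With the tool pointing down it reaches from about 0.4 to 0.825 m from the base axis. Payload 7 kg.
Tool frame: the origin (TCP) lies on the centre line of the jaws, within the pads' length; the fingertips stand 22 mm ahead of it and the grasp point (between the pads) lies 3 mm ahead of it; z points along the fingers, y is the line along which they close (so a half turn about z gives the same grasp; the last joint's range is limited). The gripper opens to 88 mm and grips with 3 to 60 N. Pads are 19 mm wide; open, the fingers measure 130 mm over their backs; the gripper's body (78 mm by 193 mm) begins 47 mm behind the grasp point.
Start: joints at [82.053, 20.546, 0.682, 0, -70.136, -16.507], TCP at [0.279, 0.614, 0.217] pointing down, gripper open.
Joint ranges: [-176.03, 176.03], [-82.01, 121.73], [-58.28, 71.71], [-173.87, 95.51], [-174.79, -0.11], [-173.66, 173.66]. Speed limits (degrees/s): [136.94, 136.94, 172.46, 180, 180, 180].

## Interface

Orientations are given as [roll, pitch, yaw] about the fixed x, y, z axes, in that order (R = Rz(yaw) Ry(pitch) Rx(roll)).
In Python, from plant import get_state, cams, r gives the robot as it stands.
- The arm moves only by the tool apply_moves, never from a script. Its argument "targets" is a list of rows, each an object with "dp": the shift along the world's x, y, z in m, a list of three; "yaw": the turn about the world's z in degrees. In form: [{"dp": [x, y, z], "yaw": yaw}, ...]. A call has 1 to 20 rows; each row is the pose to reach, as a shift and turn from the pose commanded when the call began; what a row does not reach only later rows make up. A row lasts 1/12 s, in which the tool goes at most 41.7 mm and 7.16 degrees, less where a joint would pass 70% of its speed; a pose out of reach is approached as far as the arm can. A call with a gripper value outside its range is refused whole. "grip" is the gripper command: -1 is fully open, 1 is shut, values between are in proportion, set as the call begins (left out, the last holds). The fingers move at their own pace and stop on an object; "squeeze" is the grip in N (left out, the last holds). Time passes only in rows, so rows that repeat a pose let the fingers close. It gives the time, the measured TCP pose, the force, the opening and the grip force at its end, in the units of the state.
- get_state(): the state, without advancing time (a new reading comes with each control period).
- cams.capture(name): name is "scene" or "top" or "wrist"; returns a dict with "image" (400x640x3 uint8, red, green, blue), "range_z" (400x640 float32, m along the optical axis (not along the pixel's ray), 0 where there is no reading), "fx", "fy", "cx", "cy" (pixels), "R" (3x3) and "t" (3): a world point X has camera coordinates R X + t; the wrist camera has in their place "T_tool_cam" (4x4, takes a point from camera to tool coordinates, whose origin is the TCP and whose axes are the flange's). Camera axes: x right, y down, z forward; pixel columns grow to the right and rows downward; lengths in m; the calibration is good to about 2 mm. A picture is of the moment at which its call begins: read the wrist's pose just before it.
- r.close_job(): hands the job in; it is judged then, once.
The state is a dict: "time_s": time; "joints": joint angles; "qd": joint speeds; "joint_torque": joint torques, N m; "tcp_pos": TCP position; "eef_rot": TCP orientation; "contact_force": force on the tool from outside, world axes, zero at the start; "moment": the same for the moment, N m; "gripper_width": finger opening in m; "gripper_force": force on a finger pad.
Only numpy, scipy, OpenCV 4.12 (cv2) and the standard library are available. Lean on these libraries where they do the work, as an engineer would, in place of code of your own. Each camera call takes 0.05 s, during which the arm holds its last target. There are 200 camera calls.

## Working session

There is one attempt and no reset: what is moved stays moved. The work goes in short steps, Python scripts to look and compute and a tool call to move; the robot and the scene stay as the last step left them, time stands still between calls to the robot, and variables do not carry over. Pictures are saved under pics/ and viewed, at most 10 in all, crops included, and the job is handed in when it is done.

Besides the shell and the picture viewer there is one more tool, called after "Emit:" as name(argument=value, ...) on one line, values as JSON. apply_moves: Moves the arm, as the interface text tells. Its arguments: {"type":"object","properties":{"targets":{"type":"array","items":{"type":"object","properties":{"dp":{"type":"array","items":{"type":"number"}},"yaw":{"type":"number"}}}},"grip":{"type":"number"},"squeeze":{"type":"number"}},"required":["targets"]}

```bash
mkdir -p pics
python3 - <<'E'
from plant import get_state,cams,r
import cv2,numpy as np
s=get_state();print(s)
for n in("top","scene"):
    c=cams.capture(n);cv2.imwrite(f"pics/{n}0.png",c["image"][:,:,::-1]);np.savez(f"{n}0.npz",**c)
    print(n,c["fx"],c["cx"],c["R"],c["t"])
E
```

```text
{'time_s': 0.0, 'joints': array([ 8.20538083e+01,  2.05916479e+01,  6.34292380e-01, -1.96074818e-02,
       -7.01384675e+01, -1.65061722e+01]), 'qd': array([ 0.07229715,  0.01410401,  0.02540902, -0.07920706, -0.04785384,
        0.07409411]), 'joint_torque': array([ 9.32959629e-04, -5.82719707e+01,  2.93070710e+01,  6.99750736e+00,
        6.99098004e-03, -1.50454903e-04]), 'tcp_pos': array([0.27923303, 0.61396746, 0.21592588]), 'eef_rot': array([ 1.79902889e+02, -9.55491225e-03, -2.44590329e+01]), 'contact_force': array([-0.69031365,  0.59869098,  0.68331523]), 'moment': array([-0.02262125,  0.00603177, -0.0176354 ]), 'gripper_force': 0.0, 'gripper_width': 0.08735336744447124}
top 381.57067266134425 324.69660247009455 [[ 0.02372238 -0.99939045 -0.0256119 ]
 [-0.99130315 -0.02019783 -0.13003889]
 [ 0.12944232  0.02847399 -0.99117805]] [0.00643773 0.58723619 0.97613368]
scene 439.2228649892281 317.6244877048907 [[-0.56306297  0.82616864  0.02013618]
 [ 0.45494304  0.33021693 -0.82703302]
 [-0.68991805 -0.45651086 -0.5617926 ]] [ 0.29495288 -0.19270964  1.74950113]
```

View pics/top0.png

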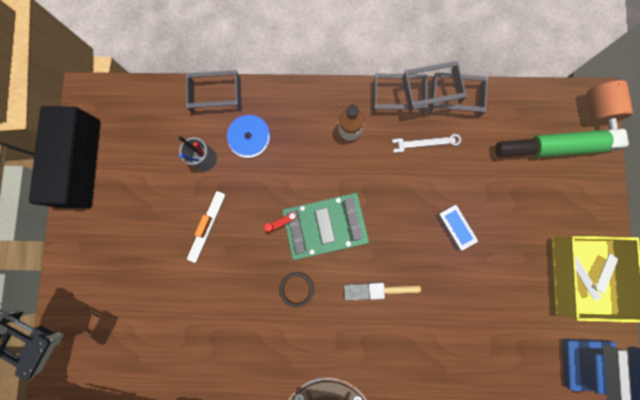

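View pics/scene0.png

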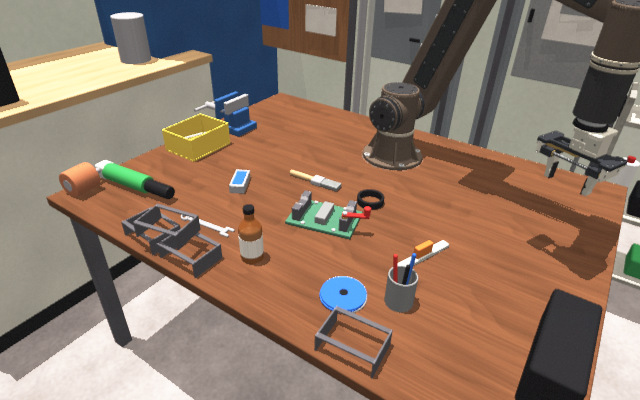

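The top view shows the cover at about (458,228), the fixture at (325,226), the bar at (206,227) with its grip at (203,226), and the keeper pivot at (292,217) with its knob at (268,228). The scene view agrees, and the keeper is swung outward. Next I'll measure these from depth and colour.

```bash
cat > h.py <<'E'
import numpy as np,cv2
def cloud(c,T=None):
    z=c["range_z"];v,u=np.mgrid[:400,:640]
    P=np.dstack([(u-c["cx"])/c["fx"]*z,(v-c["cy"])/c["fy"]*z,z])
    if T is None: return (P-c["t"])@c["R"]
    return P@T[:3,:3].T+T[:3,3]
def rect(P,m):
    (c,s,a)=cv2.minAreaRect(P[m][:,:2].astype(np.float32));
    if s[0]<s[1]: s=s[::-1];a+=90
    return np.round(c,4),np.round(s,4),round((a+90)%180-90,2),"z",np.round(np.percentile(P[m][:,2],[5,50,95]),4),int(m.sum())
def hsv(c): return cv2.cvtColor(c["image"],cv2.COLOR_RGB2HSV).astype(int)
def box(u0,u1,v0,v1):
    m=np.zeros((400,640),bool);m[v0:v1,u0:u1]=1;return m
E
python3 - <<'E'
from h import *
c=dict(np.load("top0.npz"));P=cloud(c);h=hsv(c);H,S,V=h[...,0],h[...,1],h[...,2]
z=P[...,2]
print("bench",np.median(z[300:350,150:250]))
b=box(435,485,200,255);print("cover blue",rect(P,b&(H>95)&(H<125)&(S>120)))
print("cover z>.02",rect(P,b&(z>.02)))
b=box(180,235,185,270);print("bar",rect(P,b&(z>.007)));print("grip",rect(P,b&(z>.035)))
b=box(280,372,190,262);print("green",rect(P,b&(H>60)&(H<90)&(S>80)))
m=b&(z>.03)&(z<.042)&(S<60);m=cv2.morphologyEx(m.astype(np.uint8),2,np.ones((3,3)))>0
print("former",rect(P,m&box(308,338,205,247)))
print("supB",rect(P,(z>.048)&(S<70)&box(340,368,190,245)));print("supA",rect(P,(z>.048)&(S<70)&box(284,306,205,257)))
red=((H<8)|(H>172))&(S>150);print("red",rect(P,red&box(255,300,205,240)&(z>.05)));print("knob",rect(P,red&box(255,300,205,240)&(z>.08)))
for p in [(325,226),(292,217)]: print(p,P[p[1],p[0]])
E
```

```text
bench -0.0011591277387650663
cover blue (array([ 0.472 , -0.1895]), array([0.3511, 0.0862]), -71.0, 'z', array([0.0275, 0.0301, 0.0332]), 369)
cover z>.02 (array([ 0.4674, -0.1972]), array([0.3581, 0.1151]), -68.6, 'z', array([0.0262, 0.0298, 0.033 ]), 846)
bar (array([0.441 , 0.1966]), array([0.3616, 0.1999]), 65.12, 'z', array([0.0081, 0.0123, 0.0484]), 782)
grip (array([0.4974, 0.1731]), array([0.3699, 0.0591]), 86.2, 'z', array([0.0383, 0.0461, 1.0441]), 205)
green (array([0.5182, 0.0179]), array([0.2049, 0.1351]), -76.05, 'z', array([0.0083, 0.0114, 0.0145]), 1935)
former (array([0.5178, 0.0187]), array([0.0917, 0.0338]), 14.14, 'z', array([0.0332, 0.036 , 0.0392]), 434)
supB (array([ 0.519 , -0.0526]), array([0.1394, 0.064 ]), -9.54, 'z', array([0.0499, 0.054 , 0.0574]), 272)
supA (array([0.4814, 0.0736]), array([0.1563, 0.0765]), 46.66, 'z', array([0.0488, 0.0542, 0.0713]), 247)
red (array([0.5037, 0.0738]), array([0.1849, 0.0531]), 76.06, 'z', array([0.0645, 0.068 , 0.0945]), 192)
knob (array([0.4786, 0.0805]), array([0.1848, 0.0181]), 70.06, 'z', array([0.0857, 0.0927, 0.3331]), 56)
(325, 226) [0.51597856 0.01690355 0.03847447]
(292, 217) [0.53498111 0.10087638 0.07361983]
```

Run:
```python
from h import *
c=dict(np.load("top0.npz"));P=cloud(c);h=hsv(c);H,S,V=h[...,0],h[...,1],h[...,2]
z=P[...,2];ok=(c["range_z"]>.1)
b=box(435,485,200,255)&ok;print("cover blue",rect(P,b&(H>95)&(H<125)&(S>120)&(z<.037)))
for t in(.02,.024): print("cover",rect(P,b&(z>t)&(z<.037)))
b=box(180,235,185,270)&ok&(z<.06);print("bar",rect(P,b&(z>.007)));print("grip",rect(P,b&(z>.035)))
b=ok&(z<.07)
print("supB",rect(P,b&(z>.048)&(S<70)&box(340,368,190,245)));print("supA",rect(P,b&(z>.048)&(S<70)&box(284,306,205,257)))
red=((H<8)|(H>172))&(S>150)&ok&(z<.11);print("red",rect(P,red&box(255,300,205,240)&(z>.05)));print("knob",rect(P,red&box(255,300,205,240)&(z>.08)))
b=box(120,330,90,310)&ok
for n,bb in(("tape",box(270,325,265,310)),("markers",box(175,212,130,170)),("solvent",box(330,370,95,145)),("brush",box(335,425,280,305))): print(n,rect(P,bb&ok&(z>.01)&(z<.3)))
```

```text
cover blue (array([ 0.5217, -0.3343]), array([0.0838, 0.0308]), 30.01, 'z', array([0.0275, 0.0301, 0.0332]), 368)
cover (array([ 0.521 , -0.3338]), array([0.1103, 0.0519]), 30.37, 'z', array([0.0262, 0.0298, 0.0328]), 840)
cover (array([ 0.5211, -0.334 ]), array([0.1105, 0.0518]), 30.62, 'z', array([0.0267, 0.0298, 0.0329]), 823)
bar (array([0.5092, 0.3434]), array([0.1998, 0.0268]), -20.52, 'z', array([0.0081, 0.0121, 0.0472]), 752)
grip (array([0.5093, 0.3432]), array([0.0595, 0.0186]), -20.04, 'z', array([0.0381, 0.0458, 0.0484]), 175)
supB (array([ 0.5362, -0.0551]), array([0.1097, 0.0244]), 14.05, 'z', array([0.0499, 0.054 , 0.0572]), 269)
supA (array([0.4991, 0.0924]), array([0.1095, 0.0241]), 14.07, 'z', array([0.0487, 0.054 , 0.065 ]), 228)
red (array([0.5184, 0.1379]), array([0.0662, 0.0183]), -61.11, 'z', array([0.0645, 0.0679, 0.0943]), 189)
knob (array([0.5069, 0.1581]), array([0.0179, 0.0177]), 43.97, 'z', array([0.0854, 0.0926, 0.0953]), 53)
tape (array([0.3486, 0.0899]), array([0.089 , 0.0868]), -43.9, 'z', array([0.0144, 0.0237, 0.0268]), 373)
markers (array([0.7002, 0.3627]), array([0.072 , 0.0702]), 43.89, 'z', array([0.0249, 0.0733, 0.1379]), 788)
solvent (array([ 0.7803, -0.0441]), array([0.0632, 0.0551]), 78.85, 'z', array([0.0297, 0.1132, 0.1704]), 725)
brush (array([ 0.3504, -0.1361]), array([0.1995, 0.0415]), -87.91, 'z', array([0.0134, 0.0174, 0.0209]), 886)
```

Emit:
apply_moves(targets=[{"dp":[0.12,-0.474,-0.03],"yaw":27},{"dp":[0.12,-0.474,-0.03],"yaw":27},{"dp":[0.12,-0.474,-0.03],"yaw":27},{"dp":[0.12,-0.474,-0.03],"yaw":27},{"dp":[0.12,-0.474,-0.03],"yaw":27},{"dp":[0.12,-0.474,-0.03],"yaw":27},{"dp":[0.12,-0.474,-0.03],"yaw":27},{"dp":[0.12,-0.474,-0.03],"yaw":27},{"dp":[0.12,-0.474,-0.03],"yaw":27},{"dp":[0.12,-0.474,-0.03],"yaw":27},{"dp":[0.12,-0.474,-0.03],"yaw":27},{"dp":[0.12,-0.474,-0.03],"yaw":27},{"dp":[0.12,-0.474,-0.03],"yaw":27},{"dp":[0.12,-0.474,-0.03],"yaw":27}], grip=-1)

```text
time_s: 1.27
tcp_pos: [0.3995, 0.1388, 0.1868]
eef_rot: [-180.0, 0.0, 2.4]
contact_force: [-0.4, 0.8, 0.1]
gripper_width: 0.0876
gripper_force: 0.0
```

Emit:
apply_moves(targets=[{"dp":[0.1215,-0.473,-0.057],"yaw":28},{"dp":[0.1215,-0.473,-0.057],"yaw":28},{"dp":[0.1215,-0.473,-0.057],"yaw":28},{"dp":[0.1215,-0.473,-0.057],"yaw":28},{"dp":[0.1215,-0.473,-0.057],"yaw":28},{"dp":[0.1215,-0.473,-0.057],"yaw":28},{"dp":[0.1215,-0.473,-0.057],"yaw":28},{"dp":[0.1215,-0.473,-0.057],"yaw":28},{"dp":[0.1215,-0.473,-0.057],"yaw":28},{"dp":[0.1215,-0.473,-0.057],"yaw":28},{"dp":[0.1215,-0.473,-0.057],"yaw":28},{"dp":[0.1215,-0.473,-0.057],"yaw":28},{"dp":[0.1215,-0.473,-0.057],"yaw":28},{"dp":[0.1215,-0.473,-0.057],"yaw":28},{"dp":[0.1215,-0.473,-0.057],"yaw":28},{"dp":[0.1215,-0.473,-0.057],"yaw":28},{"dp":[0.1215,-0.473,-0.057],"yaw":28}])

```text
time_s: 2.68
tcp_pos: [0.5213, -0.3312, 0.13]
eef_rot: [-180.0, -0.0, 30.6]
contact_force: [1.2, -0.5, 0.2]
gripper_width: 0.0877
gripper_force: 0.0
```

```bash
cat >> h.py <<'E'
def wrist():
    from plant import get_state,cams
    from scipy.spatial.transform import Rotation as Ro
    s=get_state();c=cams.capture("wrist")
    A=np.eye(4);A[:3,:3]=Ro.from_euler("xyz",s["eef_rot"],degrees=True).as_matrix();A[:3,3]=s["tcp_pos"]
    print(np.round(s["tcp_pos"],4),np.round(s["eef_rot"],2),np.round(s["contact_force"],1),s["gripper_width"],s["time_s"])
    return c,cloud(c,A@c["T_tool_cam"])
E
python3 - <<'E'
from h import *
c,P=wrist();h=hsv(c);cv2.imwrite("pics/w1.png",c["image"][:,:,::-1])
z=P[...,2];d=np.hypot(P[...,0]-.521,P[...,1]+.334)
ok=(c["range_z"]>.02)&(d<.08)
print(rect(P,ok&(z>.022)&(z<.04)));H,S=h[...,0],h[...,1];print(rect(P,ok&(z>.022)&(z<.04)&(H>95)&(H<125)&(S>120)))
E
```

```text
[ 0.5213 -0.3312  0.13  ] [-1.800e+02 -1.000e-02  3.063e+01] [ 1.2 -0.5  0.2] 0.08765747994941506 2.6833
(array([ 0.5238, -0.3321]), array([0.1002, 0.0501]), 30.28, 'z', array([0.0305, 0.0317, 0.0329]), 6465)
(array([ 0.5191, -0.3349]), array([0.089 , 0.0351]), 30.35, 'z', array([0.0308, 0.0319, 0.033 ]), 2579)
```

Emit:
apply_moves(targets=[{"dp":[0,0,-0.03],"yaw":0},{"dp":[0,0,-0.06],"yaw":0},{"dp":[0,0,-0.08],"yaw":0},{"dp":[0,0,-0.09],"yaw":0},{"dp":[0,0,-0.097],"yaw":0},{"dp":[0,0,-0.102],"yaw":0},{"dp":[0,0,-0.102],"yaw":0},{"dp":[0,0,-0.102],"yaw":0}])

```text
time_s: 3.4
tcp_pos: [0.5217, -0.3327, 0.0288]
eef_rot: [179.9, -0.0, 30.6]
contact_force: [0.3, 0.4, -0.2]
gripper_width: 0.0875
gripper_force: 0.0
```

Emit:
apply_moves(targets=[{"dp":[0,0,0],"yaw":0},{"dp":[0,0,0],"yaw":0},{"dp":[0,0,0],"yaw":0},{"dp":[0,0,0],"yaw":0},{"dp":[0,0,0],"yaw":0},{"dp":[0,0,0],"yaw":0},{"dp":[0,0,0],"yaw":0},{"dp":[0,0,0],"yaw":0},{"dp":[0,0,0],"yaw":0},{"dp":[0,0,0],"yaw":0}], grip=1, squeeze=25)

```text
time_s: 4.23
tcp_pos: [0.5209, -0.3326, 0.0278]
eef_rot: [-180.0, 0.0, 30.5]
contact_force: [0.2, -0.1, -0.9]
gripper_width: 0.0267
gripper_force: 0.0
```

Run:
```python
from h import *
from plant import cams
c,P=wrist();t=cams.capture("top");cv2.imwrite("pics/w2.png",np.vstack([c["image"][:,:,::-1][:,::1],]))
cr=cv2.resize(t["image"][150:300,380:540,::-1],None,fx=2.5,fy=2.5)
w=cv2.resize(c["image"][:,:,::-1],(600,375));cv2.imwrite("pics/m2.png",cv2.resize(np.hstack([w,cr]),(800,300)))
```

```text
[ 0.5209 -0.3326  0.0278] [-180.      0.     30.54] [ 0.2 -0.1 -0.9] 0.026651543168611753 4.2333
```

View pics/m2.png

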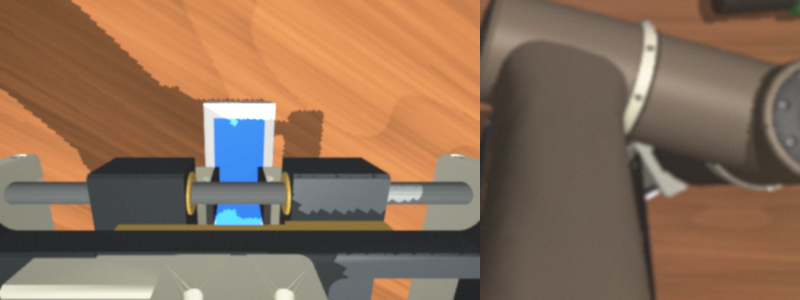

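The picture shows the fingers at about (205,190) and (275,190), on either side of the blue-topped cover. The opening reading doesn't match a 50 mm part, so I'll wait a little and read it again.

Emit:
apply_moves(targets=[{"dp":[0,0,0],"yaw":0},{"dp":[0,0,0],"yaw":0},{"dp":[0,0,0],"yaw":0},{"dp":[0,0,0],"yaw":0}])

```text
time_s: 4.67
tcp_pos: [0.5209, -0.3326, 0.0278]
eef_rot: [-180.0, 0.0, 30.5]
contact_force: [0.7, 0.2, 0.3]
gripper_width: 0.0003
gripper_force: 0.0
```

Run:
```python
from h import *
from plant import cams
c,P=wrist();cv2.imwrite("pics/m3.png",cv2.resize(c["image"][120:320,220:420,::-1],(600,600),interpolation=2))
z=P[...,2];ok=(c["range_z"]>.02)
for p in [(300,145),(320,170),(285,250),(355,250),(320,280),(270,250),(375,250)]: print(p,np.round(P[p[1],p[0]],3))
```

```text
[ 0.5209 -0.3326  0.0278] [-180.      0.     30.55] [0.7 0.2 0.3] 0.0002960365786955475 4.6667
(300, 145) [ 0.559 -0.301  0.031]
(320, 170) [ 0.553 -0.316  0.03 ]
(285, 250) [ 0.547 -0.309  0.129]
(355, 250) [ 0.555 -0.324  0.128]
(320, 280) [ 0.523 -0.333  0.085]
(270, 250) [ 0.545 -0.306  0.129]
(375, 250) [ 0.558 -0.328  0.128]
```

View pics/m3.png

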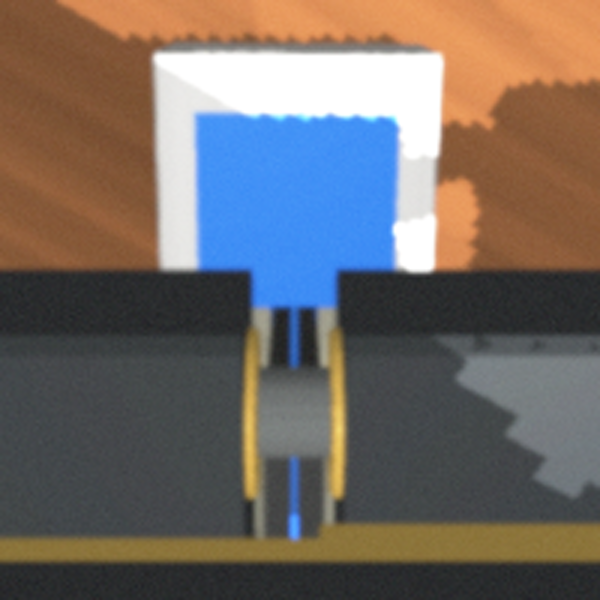

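The fingers have closed fully with the cover still under them, which doesn't fit the reported height. I'll check with the scene camera.

Run:
```python
from h import *
from plant import cams
c=cams.capture("scene");np.savez("s3.npz",**c);P=cloud(c)
X=c["R"]@np.array([.521,-.333,.03])+c["t"];u,v=int(c["fx"]*X[0]/X[2]+c["cx"]),int(c["fy"]*X[1]/X[2]+c["cy"]);print(u,v)
cv2.imwrite("pics/s3.png",cv2.resize(c["image"][v-60:v+40,u-60:u+60,::-1],(720,600),interpolation=2))
```

```text
239 177
```

View pics/s3.png

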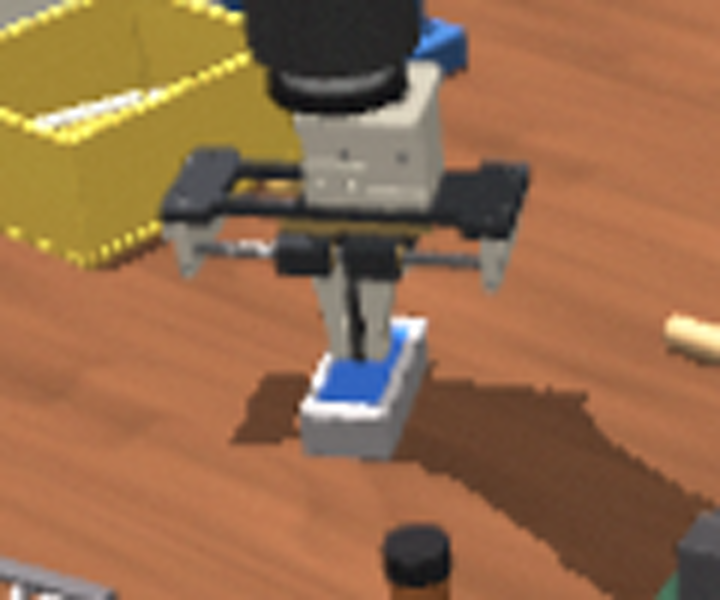

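The scene crop shows the closed fingertips at about (358,358), sitting at or just above the cover's top, well above where the stated tip offset puts them. I'll measure the actual tip height.

```bash
python3 - <<'E'
from h import *
c=dict(np.load("s3.npz"));P=cloud(c)
for v in range(158,184,2): print(v,[tuple(int(round(x*1000)) for x in P[v,u]) for u in (232,235,238,241,244)])
w=np.load("top0.npz")
E
python3 - <<'E'
import sys;sys.path.insert(0,'.')
from plant import cams
import numpy as np
print(np.round(cams.capture("wrist")["T_tool_cam"],4))
E
```

```text
158 [(558, -319, 128), (545, -319, 122), (549, -301, 130), (543, -294, 129), (537, -286, 129)]
160 [(558, -320, 120), (534, -331, 106), (546, -304, 120), (543, -294, 122), (535, -288, 120)]
162 [(558, -321, 112), (532, -334, 96), (547, -304, 113), (545, -293, 116), (538, -286, 115)]
164 [(541, -340, 91), (534, -333, 90), (523, -330, 86), (518, -320, 87), (510, -314, 86)]
166 [(537, -345, 79), (530, -338, 79), (528, -326, 82), (523, -316, 83), (503, -322, 72)]
168 [(538, -345, 73), (535, -334, 75), (525, -330, 72), (525, -315, 76), (424, -401, 2)]
170 [(461, -426, 2), (537, -332, 69), (525, -330, 64), (526, -315, 69), (471, -355, 30)]
172 [(477, -411, 6), (531, -340, 55), (524, -332, 55), (522, -320, 58), (485, -342, 33)]
174 [(484, -404, 3), (537, -335, 52), (529, -328, 51), (523, -320, 50), (494, -334, 32)]
176 [(495, -394, 3), (536, -336, 43), (528, -330, 41), (523, -321, 42), (505, -324, 33)]
178 [(536, -352, 30), (533, -341, 32), (526, -333, 31), (521, -324, 32), (510, -320, 28)]
180 [(549, -339, 32), (545, -329, 34), (535, -325, 31), (534, -312, 35), (522, -309, 30)]
182 [(558, -330, 32), (552, -323, 31), (543, -318, 29), (540, -306, 32), (537, -295, 34)]
[[ 1.000e-04 -9.693e-01 -2.458e-01  6.560e-02]
 [ 1.000e+00  3.000e-04 -7.000e-04  1.100e-03]
 [ 8.000e-04 -2.458e-01  9.693e-01 -1.693e-01]
 [ 0.000e+00  0.000e+00  0.000e+00  1.000e+00]]
```

The tips are really about 5–8 mm behind the reported TCP, not 22 mm ahead of it, so the finger geometry sits about 30 mm higher than stated. The closing direction is still centred on the cover. I'll open, go lower in steps and measure again.

Emit:
apply_moves(targets=[{"dp":[0,0,0.01],"yaw":0},{"dp":[0,0,0.01],"yaw":0},{"dp":[0,0,0.01],"yaw":0},{"dp":[0,0,0.01],"yaw":0},{"dp":[0,0,0.01],"yaw":0},{"dp":[0,0,0.01],"yaw":0},{"dp":[0,0,0.01],"yaw":0},{"dp":[0,0,0.01],"yaw":0},{"dp":[0,0,0.01],"yaw":0},{"dp":[0,0,0.01],"yaw":0},{"dp":[0,0,0.01],"yaw":0},{"dp":[0,0,0.01],"yaw":0},{"dp":[0,0,0],"yaw":0},{"dp":[0,0,-0.005],"yaw":0},{"dp":[0,0,-0.01],"yaw":0},{"dp":[0,0,-0.014],"yaw":0},{"dp":[0,0,-0.018],"yaw":0},{"dp":[0,0,-0.02],"yaw":0},{"dp":[0,0,-0.02],"yaw":0}], grip=-1)

```text
time_s: 6.4
tcp_pos: [0.5206, -0.3325, 0.0072]
eef_rot: [-180.0, 0.0, 30.5]
contact_force: [0.2, 0.3, 0.5]
gripper_width: 0.0878
gripper_force: 0.0
```

Run:
```python
from h import *
from plant import cams,get_state
s=get_state();print(s["tcp_pos"],s["contact_force"],s["gripper_width"])
c=cams.capture("scene");P=cloud(c);u,v=239,177
cv2.imwrite("pics/s4.png",cv2.resize(c["image"][v-50:v+30,u-50:u+50,::-1],(750,600),interpolation=2))
for v in range(166,190,2): print(v,[(u,)+tuple(int(round(x*1000)) for x in P[v,u]) for u in range(222,258,3)])
```

```text
[ 0.52058528 -0.33246011  0.00715278] [0.24712821 0.28008287 0.48663211] 0.08777628550907618
166 [(222, 568, -359, 89), (225, 540, -376, 71), (228, 448, -459, 1), (231, 441, -450, 2), (234, 435, -441, 2), (237, 425, -435, -1), (240, 424, -420, 4), (243, 415, -414, 2), (246, 414, -399, 6), (249, 527, -276, 98), (252, 523, -266, 100), (255, 521, -254, 103)]
168 [(222, 554, -377, 69), (225, 543, -374, 65), (228, 462, -446, 4), (231, 452, -439, 2), (234, 446, -431, 2), (237, 439, -422, 2), (240, 436, -409, 5), (243, 426, -404, 1), (246, 419, -395, 2), (249, 410, -389, -1), (252, 521, -268, 91), (255, 519, -257, 93)]
170 [(222, 555, -376, 62), (225, 554, -363, 66), (228, 470, -438, 2), (231, 465, -427, 3), (234, 457, -420, 2), (237, 483, -378, 28), (240, 482, -365, 32), (243, 476, -355, 33), (246, 469, -347, 32), (249, 464, -338, 33), (252, 503, -286, 68), (255, 499, -276, 70)]
172 [(222, 557, -376, 55), (225, 550, -369, 54), (228, 482, -426, 3), (231, 472, -421, 0), (234, 469, -408, 3), (237, 496, -366, 30), (240, 490, -357, 30), (243, 489, -343, 35), (246, 477, -340, 30), (249, 467, -33
[... 1474 characters left out ...]
 (234, 566, -314, 33), (237, 554, -312, 29), (240, 554, -297, 34), (243, 548, -290, 33), (246, 511, -312, 7), (249, 498, -310, 1), (252, 495, -299, 4), (255, 481, -298, -3)]
186 [(222, 560, -381, -2), (225, 555, -370, 0), (228, 555, -356, 5), (231, 577, -318, 30), (234, 568, -313, 27), (237, 564, -303, 29), (240, 555, -297, 27), (243, 554, -285, 30), (246, 519, -305, 6), (249, 509, -300, 3), (252, 499, -295, -1), (255, 493, -287, -1)]
188 [(222, 573, -368, 1), (225, 566, -360, 1), (228, 560, -352, 1), (231, 578, -318, 22), (234, 565, -317, 17), (237, 564, -303, 21), (240, 556, -297, 19), (243, 553, -286, 22), (246, 531, -294, 7), (249, 519, -291, 3), (252, 510, -286, 0), (255, 504, -277, 0)]
```

View pics/s4.png

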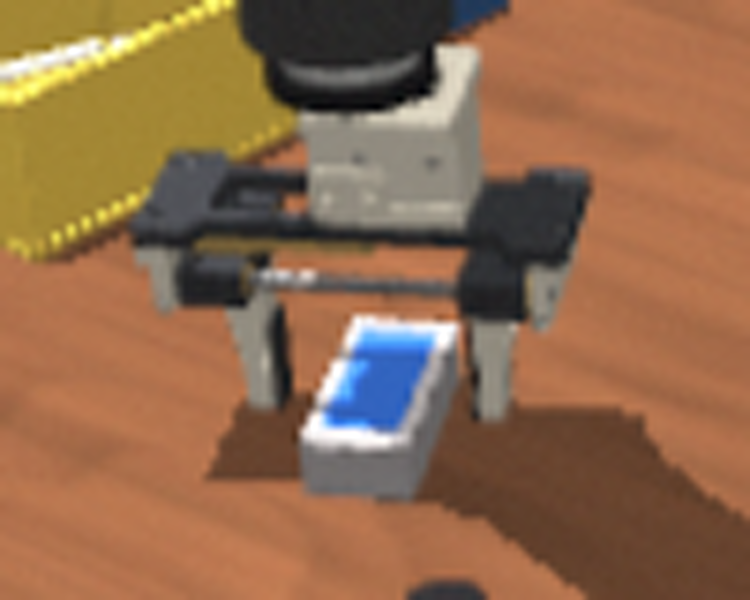

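The open fingers straddle the cover and the near tip is at about (492,415), or z ≈ 16 mm with the TCP at 7 mm. So tip height ≈ TCP + 9 mm. I'll go down 8 mm more and close.

Emit:
apply_moves(targets=[{"dp":[0,0,-0.002],"yaw":0},{"dp":[0,0,-0.004],"yaw":0},{"dp":[0,0,-0.006],"yaw":0},{"dp":[0,0,-0.008],"yaw":0},{"dp":[0,0,-0.008],"yaw":0},{"dp":[0,0,-0.008],"yaw":0}])

```text
time_s: 6.95
tcp_pos: [0.5208, -0.3326, -0.0003]
eef_rot: [-180.0, 0.0, 30.5]
contact_force: [1.0, 0.6, -0.0]
gripper_width: 0.0879
gripper_force: 0.0
```

Emit:
apply_moves(targets=[{"dp":[0,0,0],"yaw":0},{"dp":[0,0,0],"yaw":0},{"dp":[0,0,0],"yaw":0},{"dp":[0,0,0],"yaw":0},{"dp":[0,0,0],"yaw":0},{"dp":[0,0,0],"yaw":0},{"dp":[0,0,0],"yaw":0},{"dp":[0,0,0],"yaw":0},{"dp":[0,0,0],"yaw":0},{"dp":[0,0,0],"yaw":0}], grip=1, squeeze=25)

```text
time_s: 7.78
tcp_pos: [0.521, -0.3326, -0.0001]
eef_rot: [180.0, -0.0, 30.5]
contact_force: [-0.3, 0.6, 0.4]
gripper_width: 0.0496
gripper_force: 25.0
```

Emit:
apply_moves(targets=[{"dp":[0,0,0.01],"yaw":0},{"dp":[0,0,0.03],"yaw":0},{"dp":[0,0,0.06],"yaw":0},{"dp":[0,0.01,0.09],"yaw":-1},{"dp":[0,0.03,0.11],"yaw":-2},{"dp":[0,0.06,0.12],"yaw":-4},{"dp":[-0.001,0.09,0.12],"yaw":-6},{"dp":[-0.001,0.12,0.12],"yaw":-8},{"dp":[-0.001,0.15,0.12],"yaw":-10},{"dp":[-0.002,0.18,0.12],"yaw":-12},{"dp":[-0.002,0.21,0.12],"yaw":-14},{"dp":[-0.002,0.24,0.12],"yaw":-16},{"dp":[-0.003,0.27,0.12],"yaw":-16.4},{"dp":[-0.003,0.3,0.12],"yaw":-16.4},{"dp":[-0.003,0.32,0.12],"yaw":-16.4},{"dp":[-0.003,0.335,0.12],"yaw":-16.4},{"dp":[-0.003,0.346,0.115],"yaw":-16.4},{"dp":[-0.003,0.351,0.11],"yaw":-16.4},{"dp":[-0.003,0.351,0.11],"yaw":-16.4},{"dp":[-0.003,0.351,0.11],"yaw":-16.4}])

```text
time_s: 9.45
tcp_pos: [0.5173, 0.0179, 0.1093]
eef_rot: [180.0, 0.1, 14.1]
contact_force: [-0.4, -0.2, -1.3]
gripper_width: 0.0498
gripper_force: 25.0
```

Run:
```python
from h import *
c,P=wrist();cv2.imwrite("pics/w5.png",c["image"][:,:,::-1]);np.save("P5.npy",P)
z=P[...,2];ok=(c["range_z"]>.02);H=hsv(c)[...,0]; S=hsv(c)[...,1]
m=ok&(np.hypot(P[...,0]-.518,P[...,1]-.019)<.07)&(z>.13)&(z<.15);print("cover",rect(P,m))
m=ok&(z>.045)&(z<.06)&(S<80)
for nm,cx,cy in(("A",.499,.092),("B",.536,-.055)):
    mm=m&(np.hypot(P[...,0]-cx,P[...,1]-cy)<.065);print(nm,mm.sum(),rect(P,mm) if mm.sum()>50 else "")
m=ok&(z>.005)&(z<.02)&(H>60)&(H<95);print(rect(P,m))
```

```text
[0.5173 0.0179 0.1093] [1.7999e+02 9.0000e-02 1.4150e+01] [-0.4 -0.2 -1.3] 0.04980436043283288 9.45
cover (array([0.5322, 0.0204]), array([0.0842, 0.0761]), -76.06, 'z', array([0.1394, 0.1411, 0.1424]), 14957)
A 2476 (array([0.5116, 0.0948]), array([0.0816, 0.0247]), 14.08, 'z', array([0.0457, 0.0492, 0.0572]), 2476)
B 3216 (array([ 0.5487, -0.0524]), array([0.0812, 0.0248]), 14.21, 'z', array([0.0457, 0.0552, 0.0572]), 3216)
(array([0.5356, 0.0223]), array([0.2088, 0.0989]), -75.84, 'z', array([0.0123, 0.0135, 0.0149]), 9904)
```

View pics/w5.png

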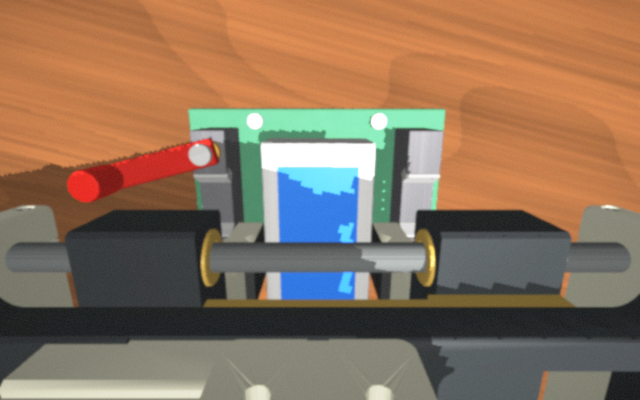

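The wrist view shows the held cover with its long axis along the fixture, between the supports at (215,190) and (420,190). The keeper is clear at (85,185) to (200,155). Now I'll check the offset along the fixture's x.

Run:
```python
from h import *
P=np.load("P5.npy");im=cv2.imread("pics/w5.png");h=cv2.cvtColor(im,cv2.COLOR_BGR2HSV)
a=np.radians(14.1);ex=np.array([np.cos(a),np.sin(a)]);ey=np.array([-ex[1],ex[0]])
Q=P[...,:2]-[.5177,.0187];x=Q@ex;y=Q@ey;z=P[...,2]
m=box(270,370,140,230)&(z>.135)&(z<.147);print("cover",np.percentile(x[m],[99.5]),np.percentile(y[m],[.5,99.5]))
m=box(190,445,105,200)&(z>.008)&(z<.018)&(h[...,0]>60)&(h[...,0]<95);print("plate far x",np.percentile(x[m],99.5),np.percentile(y[m],[.5,99.5]))
m=box(395,445,125,180)&(z>.05)&(z<.06);print("supB",np.percentile(x[m],99.5),np.percentile(y[m],[1,99]))
m=box(70,125,165,205)&(z>.088)&(z<.1);print("knob",P[m].mean(0),m.sum())
```

```text
cover [0.05240944] [-0.0247244   0.01977502]
plate far x 0.06768175021891269 [-0.10354273  0.10204424]
supB 0.05334088549395182 [-0.08791347 -0.06429944]
knob [0.50692528 0.15597454 0.09452052] 1010
```

Emit:
apply_moves(targets=[{"dp":[0,0,-0.01],"yaw":0},{"dp":[0,0,-0.025],"yaw":0},{"dp":[0,0,-0.04],"yaw":0},{"dp":[0,0,-0.053],"yaw":0},{"dp":[0,0,-0.062],"yaw":0},{"dp":[0,0,-0.068],"yaw":0},{"dp":[0,0,-0.073],"yaw":0},{"dp":[0,0,-0.078],"yaw":0},{"dp":[0,0,-0.083],"yaw":0},{"dp":[0,0,-0.087],"yaw":0},{"dp":[0,0,-0.09],"yaw":0},{"dp":[0,0,-0.093],"yaw":0},{"dp":[0,0,-0.093],"yaw":0},{"dp":[0,0,-0.093],"yaw":0}])

```text
time_s: 10.67
tcp_pos: [0.5179, 0.0185, 0.0169]
eef_rot: [180.0, 0.0, 14.2]
contact_force: [0.6, -0.5, -2.3]
gripper_width: 0.0496
gripper_force: 25.0
```

Passed over the former with no contact force. The last 5 mm goes slowly.

Emit:
apply_moves(targets=[{"dp":[0,0,-0.001],"yaw":0},{"dp":[0,0,-0.002],"yaw":0},{"dp":[0,0,-0.003],"yaw":0},{"dp":[0,0,-0.0035],"yaw":0},{"dp":[0,0,-0.004],"yaw":0},{"dp":[0,0,-0.0045],"yaw":0},{"dp":[0,0,-0.0045],"yaw":0},{"dp":[0,0,-0.0045],"yaw":0}])

```text
time_s: 11.33
tcp_pos: [0.5179, 0.0184, 0.0123]
eef_rot: [180.0, 0.0, 14.1]
contact_force: [0.3, -0.2, -3.2]
gripper_width: 0.05
gripper_force: 25.0
```

Emit:
apply_moves(targets=[{"dp":[0,0,-0.0005],"yaw":0},{"dp":[0,0,-0.001],"yaw":0},{"dp":[0,0,-0.001],"yaw":0},{"dp":[0,0,-0.001],"yaw":0}])

```text
time_s: 11.67
tcp_pos: [0.518, 0.0184, 0.0119]
eef_rot: [180.0, -0.0, 14.2]
contact_force: [-3.1, -0.8, 5.1]
gripper_width: 0.0497
gripper_force: 25.0
```

Emit:
apply_moves(targets=[{"dp":[0,0,0],"yaw":0},{"dp":[0,0,0],"yaw":0},{"dp":[0,0,0],"yaw":0},{"dp":[0,0,0],"yaw":0},{"dp":[0,0,0],"yaw":0},{"dp":[0,0,0.004],"yaw":0},{"dp":[0,0,0.012],"yaw":0},{"dp":[0,0,0.03],"yaw":0},{"dp":[0,0,0.06],"yaw":0},{"dp":[0,0,0.09],"yaw":0},{"dp":[0,0,0.12],"yaw":0},{"dp":[0,0,0.13],"yaw":0},{"dp":[0,0,0.13],"yaw":0}], grip=-0.4)

```text
time_s: 12.75
tcp_pos: [0.52, 0.019, 0.1455]
eef_rot: [-180.0, -0.4, 14.2]
contact_force: [-0.0, 0.2, -0.6]
gripper_width: 0.0615
gripper_force: 0.0
```

Run:
```python
from h import *
c,P=wrist();cv2.imwrite("pics/w6.png",c["image"][:,:,::-1]);np.save("P6.npy",P)
a=np.radians(14.1);ex=np.array([np.cos(a),np.sin(a)]);ey=np.array([-ex[1],ex[0]])
Q=P[...,:2]-[.5177,.0187];x=Q@ex;y=Q@ey;z=P[...,2];ok=c["range_z"]>.02
m=ok&(abs(y)<.04)&(x>-.02)&(x<.08)&(z>.03)&(z<.055);print("cover",np.percentile(x[m],99.5),np.percentile(y[m],[.5,99.5]),np.percentile(z[m],[2,20,50,80,98]))
m=ok&(abs(y)<.1)&(z>.008)&(z<.018)&(x<.1)&(x>.058);print("plate z",np.median(z[m]))
```

```text
[0.52   0.019  0.1455] [-179.97   -0.4    14.18] [-0.   0.2 -0.6] 0.06145545000652959 12.75
cover 0.0531575942285212 [-0.02575245  0.02357986] [0.04205841 0.04314961 0.04376848 0.04437605 0.04520305]
plate z 0.013476210498753749
```

The cover is seated, with its top 30.3 mm above the plate. Now to the bar.

Emit:
apply_moves(targets=[{"dp":[0,0.02,0.008],"yaw":-3},{"dp":[-0.002,0.055,0.008],"yaw":-6},{"dp":[-0.003,0.09,0.008],"yaw":-10},{"dp":[-0.004,0.13,0.008],"yaw":-14},{"dp":[-0.005,0.17,0.008],"yaw":-18},{"dp":[-0.006,0.21,0.008],"yaw":-22},{"dp":[-0.007,0.25,0.008],"yaw":-26},{"dp":[-0.008,0.285,0.008],"yaw":-30},{"dp":[-0.009,0.31,0.008],"yaw":-33},{"dp":[-0.009,0.325,0.008],"yaw":-34.5},{"dp":[-0.009,0.325,0.008],"yaw":-34.5},{"dp":[-0.009,0.325,0.008],"yaw":-34.5}])

```text
time_s: 13.8
tcp_pos: [0.508, 0.3435, 0.1476]
eef_rot: [179.8, 0.1, -20.3]
contact_force: [0.2, -0.3, -0.7]
gripper_width: 0.0616
gripper_force: 0.0
```

Run:
```python
from h import *
c,P=wrist();z=P[...,2];ok=(c["range_z"]>.02)&(np.hypot(P[...,0]-.509,P[...,1]-.343)<.105)
print("grip",rect(P,ok&(z>.04)&(z<.055)));print("bar",rect(P,ok&(z>.008)&(z<.055)))
```

```text
[0.508  0.3435 0.1476] [ 1.7985e+02  7.0000e-02 -2.0260e+01] [ 0.2 -0.3 -0.7] 0.06159511050489268 13.8
grip (array([0.5084, 0.3429]), array([0.0593, 0.0179]), -20.58, 'z', array([0.0459, 0.0483, 0.0496]), 1370)
bar (array([0.508, 0.343]), array([0.1992, 0.025 ]), -20.55, 'z', array([0.0124, 0.0139, 0.049 ]), 4379)
```

Emit:
apply_moves(targets=[{"dp":[0,0,-0.025],"yaw":0},{"dp":[0,0,-0.055],"yaw":0},{"dp":[0,0,-0.085],"yaw":0},{"dp":[0,0,-0.105],"yaw":0},{"dp":[0,0,-0.12],"yaw":0},{"dp":[0,0,-0.128],"yaw":0},{"dp":[0,0,-0.132],"yaw":0},{"dp":[0,0,-0.132],"yaw":0},{"dp":[0,0,-0.132],"yaw":0}])

```text
time_s: 14.6
tcp_pos: [0.5094, 0.3434, 0.0182]
eef_rot: [-179.9, -0.0, -20.4]
contact_force: [0.7, 0.3, -0.0]
gripper_width: 0.061
gripper_force: 0.0
```

Emit:
apply_moves(targets=[{"dp":[0,0,0],"yaw":0},{"dp":[0,0,0],"yaw":0},{"dp":[0,0,0],"yaw":0},{"dp":[0,0,0],"yaw":0},{"dp":[0,0,0],"yaw":0},{"dp":[0,0,0],"yaw":0},{"dp":[0,0,0],"yaw":0},{"dp":[0,0,0],"yaw":0},{"dp":[0,0,0],"yaw":0},{"dp":[0,0,0],"yaw":0},{"dp":[0,0,0],"yaw":0}], grip=1, squeeze=35)

```text
time_s: 15.52
tcp_pos: [0.5089, 0.3434, 0.0174]
eef_rot: [180.0, 0.0, -20.4]
contact_force: [-1.0, 0.2, 1.6]
gripper_width: 0.0177
gripper_force: 35.0
```

Emit:
apply_moves(targets=[{"dp":[0,0,0.008],"yaw":0},{"dp":[0,0,0.03],"yaw":0},{"dp":[0,0,0.06],"yaw":0},{"dp":[0,0,0.09],"yaw":-2},{"dp":[0,-0.01,0.11],"yaw":-5},{"dp":[0,-0.03,0.12],"yaw":-9},{"dp":[0.001,-0.06,0.12],"yaw":-14},{"dp":[0.002,-0.09,0.12],"yaw":-19},{"dp":[0.003,-0.12,0.12],"yaw":-24},{"dp":[0.004,-0.15,0.12],"yaw":-29},{"dp":[0.005,-0.18,0.12],"yaw":-34},{"dp":[0.006,-0.21,0.12],"yaw":-39},{"dp":[0.007,-0.24,0.12],"yaw":-44},{"dp":[0.008,-0.265,0.12],"yaw":-48},{"dp":[0.009,-0.29,0.12],"yaw":-52},{"dp":[0.009,-0.31,0.12],"yaw":-54.5},{"dp":[0.009,-0.32,0.12],"yaw":-55.5},{"dp":[0.009,-0.325,0.12],"yaw":-55.5},{"dp":[0.009,-0.325,0.12],"yaw":-55.5},{"dp":[0.009,-0.325,0.12],"yaw":-55.5}])

```text
time_s: 17.18
tcp_pos: [0.518, 0.0188, 0.1374]
eef_rot: [-180.0, 0.0, -75.8]
contact_force: [0.4, -0.1, -3.4]
gripper_width: 0.0177
gripper_force: 35.0
```

Run:
```python
from h import *
from plant import cams
c,P=wrist();cv2.imwrite("pics/w7.png",c["image"][:,:,::-1])
a=np.radians(14.1);ex=np.array([np.cos(a),np.sin(a)]);ey=np.array([-ex[1],ex[0]])
Q=P[...,:2]-[.5177,.0187];x=Q@ex;y=Q@ey;z=P[...,2];ok=c["range_z"]>.02
m=ok&(abs(x)<.03)&(z>.125)&(z<.137)&(abs(y)<.12)
for s in(-1,1):
    for t in (.02,.05,.08):
        mm=m&(abs(y*s-t)<.01)
        if mm.sum()>50: print(s,t,np.percentile(x[mm],[1,99])*1e3,np.median(z[mm]))
print("bar y",np.percentile(y[m],[.5,99.5]))
for nm,s in(("A",1),("B",-1)):
    mm=ok&(abs(y*s-.076)<.01)&(abs(x)<.07)&(z>.05)&(z<.06);
    if mm.sum()>50: print(nm,mm.sum(),np.percentile(x[mm],[.5,99.5])*1e3,np.percentile(y[mm],[1,99]))
t=cams.capture("top");np.savez("top7.npz",**t)
```

```text
[0.518  0.0188 0.1374] [-1.7999e+02  1.0000e-02 -7.5810e+01] [ 0.4 -0.1 -3.4] 0.01773471211316558 17.1833
-1 0.02 [-11.82957385  12.86392548] 0.13342991390169268
-1 0.05 [-11.76101382  12.69353426] 0.13355290512999904
-1 0.08 [-11.72932728  12.69602159] 0.1335289884427023
bar y [-0.0990811  0.0388046]
B 2600 [-56.01192992  52.85323676] [-0.08579485 -0.06609751]
```

View pics/w7.png

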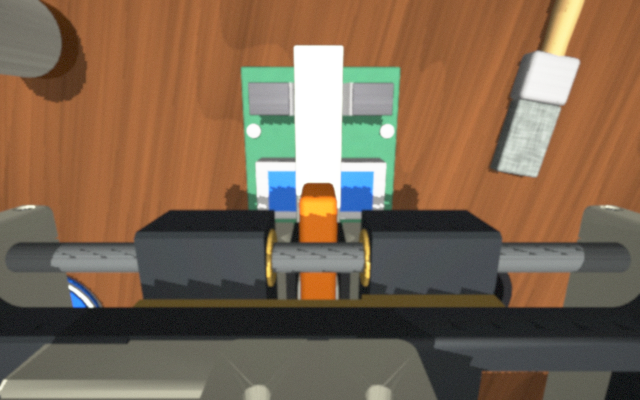

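The bar is lined up with the fixture; its far end at (318,48) sticks out past support B at (268,98) and (372,98). It sits about 2 mm toward +x compared with the support, so I'll shift it by −1.5 mm while lowering.

Emit:
apply_moves(targets=[{"dp":[-0.0015,-0.0004,-0.01],"yaw":0},{"dp":[-0.0015,-0.0004,-0.025],"yaw":0},{"dp":[-0.0015,-0.0004,-0.04],"yaw":0},{"dp":[-0.0015,-0.0004,-0.05],"yaw":0},{"dp":[-0.0015,-0.0004,-0.057],"yaw":0},{"dp":[-0.0015,-0.0004,-0.062],"yaw":0},{"dp":[-0.0015,-0.0004,-0.065],"yaw":0},{"dp":[-0.0015,-0.0004,-0.068],"yaw":0},{"dp":[-0.0015,-0.0004,-0.071],"yaw":0},{"dp":[-0.0015,-0.0004,-0.073],"yaw":0},{"dp":[-0.0015,-0.0004,-0.073],"yaw":0},{"dp":[-0.0015,-0.0004,-0.073],"yaw":0}])

```text
time_s: 18.28
tcp_pos: [0.5165, 0.018, 0.0645]
eef_rot: [-180.0, -0.0, -75.9]
contact_force: [-1.0, 0.1, -2.9]
gripper_width: 0.0178
gripper_force: 35.0
```

Emit:
apply_moves(targets=[{"dp":[0,0,-0.0007],"yaw":0},{"dp":[0,0,-0.0014],"yaw":0},{"dp":[0,0,-0.002],"yaw":0},{"dp":[0,0,-0.0025],"yaw":0},{"dp":[0,0,-0.0025],"yaw":0},{"dp":[0,0,-0.0025],"yaw":0}])

```text
time_s: 18.78
tcp_pos: [0.5166, 0.018, 0.0623]
eef_rot: [-180.0, -0.0, -75.8]
contact_force: [-3.0, 0.2, 5.0]
gripper_width: 0.0176
gripper_force: 35.0
```

Emit:
apply_moves(targets=[{"dp":[0,0,0],"yaw":0},{"dp":[0,0,0],"yaw":0},{"dp":[0,0,0],"yaw":0},{"dp":[0,0,0],"yaw":0},{"dp":[0,0,0],"yaw":0},{"dp":[0,0,0],"yaw":0},{"dp":[0,0,0.005],"yaw":0},{"dp":[0,0,0.02],"yaw":0},{"dp":[0,0,0.04],"yaw":0},{"dp":[0,0,0.07],"yaw":0},{"dp":[0,0,0.1],"yaw":0},{"dp":[0,0,0.12],"yaw":0},{"dp":[0,0,0.12],"yaw":0}], grip=-0.15)

```text
time_s: 19.87
tcp_pos: [0.5191, 0.0186, 0.1871]
eef_rot: [-179.5, -0.0, -75.8]
contact_force: [0.5, 0.1, 0.6]
gripper_width: 0.0506
gripper_force: 0.0
```

Run:
```python
from h import *
from plant import cams
a=np.radians(14.1);ex=np.array([np.cos(a),np.sin(a)]);ey=np.array([-ex[1],ex[0]])
for nm in("wrist","scene","top"):
    if nm=="wrist": c,P=wrist()
    else: c=cams.capture(nm);P=cloud(c)
    Q=P[...,:2]-[.5177,.0187];x=Q@ex;y=Q@ey;z=P[...,2];ok=c["range_z"]>.02
    m=ok&(abs(x)<.009)&(z>.02)&(z<.075)
    for t in(-.095,-.076,-.05,.05,.076,.095):
        mm=m&(abs(y-t)<.006)
        if mm.sum()>3: print(nm,t,mm.sum(),np.round(np.median(z[mm]),4))
    mm=ok&(abs(z-.057)<.012)&(abs(abs(y)-.098)<.02)&(abs(x)<.02); 
    if mm.sum()>5: print("bar ends y",np.percentile(y[mm],[1,99]),"x",np.percentile(x[mm&(abs(y)>.09)],[3,97]) if (mm&(abs(y)>.09)).sum()>5 else"")
```

```text
[0.5191 0.0186 0.1871] [-1.7954e+02 -1.0000e-02 -7.5810e+01] [0.5 0.1 0.6] 0.05058640946748679 19.8667
wrist -0.095 246 0.0585
wrist -0.076 259 0.0584
wrist -0.05 255 0.0585
wrist 0.05 204 0.0585
wrist 0.095 102 0.0587
bar ends y [-0.09909802  0.09954339] x [-0.01270006  0.0111718 ]
scene -0.095 15 0.0578
scene -0.076 15 0.0592
scene -0.05 16 0.0593
scene 0.05 14 0.058
scene 0.076 12 0.0582
scene 0.095 16 0.0581
bar ends y [-0.09855004  0.10211818] x [-0.0109058  0.0138335]
top -0.095 28 0.056
top -0.076 30 0.0563
bar ends y [-0.09918641 -0.07813781] x [-0.01174266  0.01198179]
```

The bar lies flat at 57–58 mm along its whole length, with both ends past the supports at about ±99 mm. Next, the keeper knob.

Emit:
apply_moves(targets=[{"dp":[-0.001,0.02,-0.01],"yaw":3},{"dp":[-0.003,0.05,-0.02],"yaw":6},{"dp":[-0.005,0.08,-0.03],"yaw":10},{"dp":[-0.008,0.11,-0.03],"yaw":13},{"dp":[-0.009,0.13,-0.03],"yaw":14.6},{"dp":[-0.0095,0.139,-0.03],"yaw":14.6},{"dp":[-0.0095,0.139,-0.03],"yaw":14.6},{"dp":[-0.0095,0.139,-0.03],"yaw":14.6},{"dp":[-0.0095,0.139,-0.03],"yaw":14.6}])

```text
time_s: 20.77
tcp_pos: [0.5066, 0.1562, 0.1513]
eef_rot: [179.9, -0.0, -61.3]
contact_force: [-0.2, 0.4, -0.1]
gripper_width: 0.0505
gripper_force: 0.0
```

Run:
```python
from h import *
c,P=wrist();h=hsv(c);H,S=h[...,0],h[...,1];z=P[...,2];ok=(c["range_z"]>.02)&((H<8)|(H>172))&(S>150)
print("knob",rect(P,ok&(z>.088)&(z<.1)));print("arm",rect(P,ok&(z>.06)&(z<.08)))
```

```text
[0.5066 0.1562 0.1513] [ 1.7993e+02 -1.0000e-02 -6.1310e+01] [-0.2  0.4 -0.1] 0.05050204976973853 20.7667
knob (array([0.5058, 0.158 ]), array([0.0192, 0.0191]), 44.27, 'z', array([0.0919, 0.0953, 0.0965]), 554)
arm (array([0.5238, 0.1265]), array([0.0712, 0.0193]), -60.4, 'z', array([0.0681, 0.0695, 0.0711]), 1494)
```

Emit:
apply_moves(targets=[{"dp":[-0.0005,0.001,-0.02],"yaw":0},{"dp":[-0.0005,0.001,-0.045],"yaw":0},{"dp":[-0.0005,0.001,-0.065],"yaw":0},{"dp":[-0.0005,0.001,-0.078],"yaw":0},{"dp":[-0.0005,0.001,-0.083],"yaw":0},{"dp":[-0.0005,0.001,-0.083],"yaw":0},{"dp":[-0.0005,0.001,-0.083],"yaw":0}])

```text
time_s: 21.4
tcp_pos: [0.5069, 0.1576, 0.0694]
eef_rot: [-180.0, -0.0, -61.3]
contact_force: [0.2, 0.6, 1.0]
gripper_width: 0.0505
gripper_force: 0.0
```

Emit:
apply_moves(targets=[{"dp":[0,0,0],"yaw":0},{"dp":[0,0,0],"yaw":0},{"dp":[0,0,0],"yaw":0},{"dp":[0,0,0],"yaw":0},{"dp":[0,0,0],"yaw":0},{"dp":[0,0,0],"yaw":0},{"dp":[0,0,0],"yaw":0},{"dp":[0,0,0],"yaw":0}], grip=0.7, squeeze=8)

```text
time_s: 22.07
tcp_pos: [0.5065, 0.1581, 0.0691]
eef_rot: [-180.0, 0.0, -61.2]
contact_force: [-1.9, -0.2, 3.8]
gripper_width: 0.0199
gripper_force: 8.0
```

Run:
```python
import numpy as np
piv=np.array([.5373,.1019]);k=np.array([.5061,.1577]);d=k-piv;r=np.hypot(*d);a0=np.degrees(np.arctan2(d[1],d[0]));print(r,a0)
for t in list(np.arange(5,76,5))+[194.1-a0, 196-a0]:
    a=np.radians(a0+t);p=piv+.064*np.array([np.cos(a),np.sin(a)])-(piv+.064*d/r);print(round(t,1),np.round(p,4))
```

```text
0.06393027451841576 119.21129225772815
5 [-0.0047 -0.0029]
10 [-0.0092 -0.0063]
15 [-0.0134 -0.01  ]
20 [-0.0172 -0.0141]
25 [-0.0207 -0.0184]
30 [-0.0237 -0.0231]
35 [-0.0264 -0.028 ]
40 [-0.0286 -0.0331]
45 [-0.0304 -0.0384]
50 [-0.0316 -0.0439]
55 [-0.0324 -0.0494]
60 [-0.0328 -0.055 ]
65 [-0.0326 -0.0606]
70 [-0.0319 -0.0661]
75 [-0.0308 -0.0716]
74.9 [-0.0308 -0.0715]
76.8 [-0.0303 -0.0735]
```

Emit:
apply_moves(targets=[{"dp":[-0.0024,-0.0014,0],"yaw":2.5},{"dp":[-0.0047,-0.0029,0],"yaw":5},{"dp":[-0.0092,-0.0063,0],"yaw":10},{"dp":[-0.0134,-0.01,0],"yaw":15},{"dp":[-0.0172,-0.0141,0],"yaw":20},{"dp":[-0.0207,-0.0184,0],"yaw":25},{"dp":[-0.0237,-0.0231,0],"yaw":30},{"dp":[-0.0264,-0.028,0],"yaw":35},{"dp":[-0.0264,-0.028,0],"yaw":35}])

```text
time_s: 22.82
tcp_pos: [0.4794, 0.1298, 0.0691]
eef_rot: [-180.0, 0.0, -26.0]
contact_force: [-5.0, 2.5, 3.8]
gripper_width: 0.0193
gripper_force: 8.0
```

Emit:
apply_moves(targets=[{"dp":[-0.0022,-0.0051,0],"yaw":5},{"dp":[-0.004,-0.0104,0],"yaw":10},{"dp":[-0.0052,-0.0159,0],"yaw":15},{"dp":[-0.006,-0.0214,0],"yaw":20},{"dp":[-0.0064,-0.027,0],"yaw":25},{"dp":[-0.0062,-0.0326,0],"yaw":30},{"dp":[-0.0055,-0.0381,0],"yaw":35},{"dp":[-0.005,-0.041,0],"yaw":38},{"dp":[-0.0044,-0.0435,0],"yaw":40},{"dp":[-0.0044,-0.0435,0],"yaw":40}])

```text
time_s: 23.65
tcp_pos: [0.475, 0.0865, 0.0689]
eef_rot: [-180.0, 0.1, 13.7]
contact_force: [-5.9, 3.3, 6.4]
gripper_width: 0.0194
gripper_force: 8.0
```

Emit:
apply_moves(targets=[{"dp":[0.0002,-0.001,0],"yaw":0.5},{"dp":[0.0005,-0.002,0],"yaw":0.5},{"dp":[0.0007,-0.003,0],"yaw":0.5},{"dp":[0.0007,-0.003,0],"yaw":0.5},{"dp":[0.0007,-0.003,0],"yaw":0.5}])

```text
time_s: 24.07
tcp_pos: [0.4754, 0.0853, 0.0689]
eef_rot: [-179.9, 0.0, 14.0]
contact_force: [-11.9, 13.0, 8.9]
gripper_width: 0.0214
gripper_force: 8.0
```

Emit:
apply_moves(targets=[{"dp":[0,0,0],"yaw":0},{"dp":[0,0,0],"yaw":0},{"dp":[0,0,0],"yaw":0},{"dp":[0,0,0],"yaw":0},{"dp":[0,0,0],"yaw":0},{"dp":[0,0,0.01],"yaw":0},{"dp":[0,0,0.03],"yaw":0},{"dp":[0,0,0.06],"yaw":0},{"dp":[0,0,0.1],"yaw":0},{"dp":[0,0,0.12],"yaw":0},{"dp":[0,0,0.12],"yaw":0}], grip=0.27)

```text
time_s: 24.98
tcp_pos: [0.4791, 0.0844, 0.194]
eef_rot: [-179.9, -0.5, 14.2]
contact_force: [0.2, 0.2, -0.5]
gripper_width: 0.032
gripper_force: 0.0
```

Run:
```python
from h import *
c,P=wrist();cv2.imwrite("pics/w9.png",c["image"][:,:,::-1]);h=hsv(c);H,S=h[...,0],h[...,1];z=P[...,2];r=(c["range_z"]>.02)
ok=r&((H<8)|(H>172))&(S>150)
print("knob",rect(P,ok&(z>.088)&(z<.1)));print("arm",rect(P,ok&(z>.06)&(z<.08)))
a=np.radians(14.1);ex=np.array([np.cos(a),np.sin(a)]);ey=np.array([-ex[1],ex[0]])
Q=P[...,:2]-[.517,.0185];x=Q@ex;y=Q@ey
for t in(-.095,-.05,.05,.095):
    mm=r&(abs(x)<.009)&(abs(y-t)<.006)&(z>.03)&(z<.063);print(t,mm.sum(),np.median(z[mm]))
```

```text
[0.4791 0.0844 0.194 ] [-179.93   -0.48   14.24] [ 0.2  0.2 -0.5] 0.03197020657842502 24.9833
knob (array([0.4741, 0.0851]), array([0.0187, 0.0185]), 14.06, 'z', array([0.0925, 0.0953, 0.0967]), 389)
arm (array([0.5115, 0.0953]), array([0.0661, 0.0167]), 14.49, 'z', array([0.0683, 0.0695, 0.0709]), 969)
-0.095 196 0.05838744717450292
-0.05 221 0.05846513360419481
0.05 226 0.05850083769251249
0.095 201 0.058594393429848846
```

View pics/w9.png

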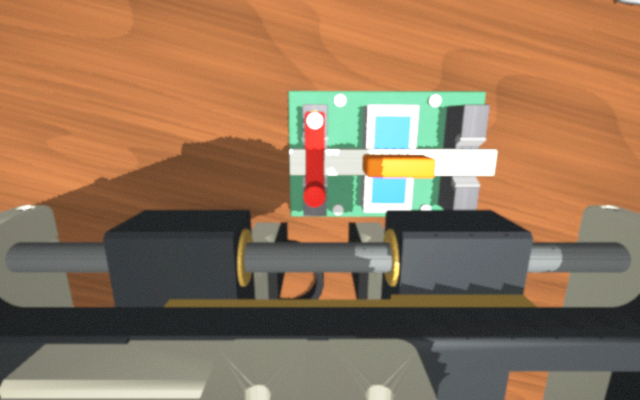

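The red keeper lies straight across the bar, from its pivot at (315,120) to the knob at (315,195), parallel to the fixture's x. The bar is flat and the cover is seated, so I'm handing in.

```bash
python3 -c "
from plant import r
print(r.close_job())"
```

```text
the job is handed in; nothing more can be done
None
```

The job is handed in at about 25 s: the cover is fully down on the green plate, the bar lies flat in both notches with both ends sticking out, the keeper is against its home stop, and I touched none of the other things on the bench.

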